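# Check two syrup-pump springs on the tester and take out the weak one

## Robot

A 6-joint arm with a two-finger parallel gripper is mounted at the origin on the work surface. World frame = base frame: x ahead of the robot, y to its left, z up, the work surface at z = 0. Lengths are in m, angles in rad, forces in N, time in s.
With the tool pointing down it reaches from about 0.325 to 0.75 m from the base axis. Payload 7.6 kg.
Tool frame: the origin (TCP) lies midway between the tips of the shut fingers; the grasp point (between the pads) lies 19 mm behind it (ctrl.grasp_offset is the distance from the TCP to the grasp point, in m); y points along the fingers, z is the direction in which the jaws open and shut, and the axes are right-handed (so a half turn about y gives the same grasp; the last joint's range is limited). The gripper opens to 85 mm and grips with 20 to 120 N. Pads are 22 mm wide; open, the fingers measure 114 mm over their backs; the gripper's body (76 mm by 85 mm) begins 54 mm behind the grasp point. The pads swing forward as they close: fully open they stand 13 mm farther back than shut.
Start: joints at [1.161, 0.052, 1.401, -0, 1.689, -0.07], TCP at [0.175, 0.495, 0.231] pointing down, gripper open.
Joint ranges: [-2.9, 2.9], [-0.91, 2.17], [0.12, 2.37], [-1.06, 4.2], [0.26, 2.73], [-2.93, 2.93]. Speed limits (rad/s): [2.57, 2.57, 3.01, 3.14, 3.14, 3.14].

## Interface

Orientations are given as a 3x3 rotation matrix whose columns are the frame's x, y, z axes.
In Python, from workcell import ctrl gives the robot as it stands. The module is installed in compiled form; this text tells all that it offers.
- The arm moves only by the tool apply_moves, never from a script. Its argument "targets" is one flat list of numbers, 6 for each row, row after row: the shift along the tool's x, y, z in mm, then the turn, a rotation vector about the tool's x, y, z in rad. In form: [x, y, z, ax, ay, az, x, y, z, ax, ay, az, ...]. A call has 1 to 8 rows; each row is the pose to reach, as a shift and turn from the pose commanded when the call began, along the tool's axes at that moment; what a row does not reach only later rows make up. A row lasts 1/10 s, in which the tool goes at most 50 mm and 8.59 degrees, less where a joint would pass 70% of its speed; a pose out of reach is approached as far as the arm can. A call with a gripper value outside its range is refused whole. "claw" is the opening, from -1 (shut) to 1 (fully open), so that 0 is half open, set as the call begins (left out, the last holds). The fingers move at their own pace and stop on an object; "squeeze" is the grip in N (left out, the last holds). Time passes only in rows, so rows that repeat a pose let the fingers close. It gives the time, the measured TCP pose, the force and the opening at its end, in the units of the state.
- ctrl.get_obs(): the state, without advancing time (a new reading comes with each control period).
- ctrl.capture(name): name is "scene" or "side" or "wrist"; returns the picture (480x640x3 uint8, red, green, blue); there is no depth.
- ctrl.camera_model(name): a dict with "fx", "fy", "cx", "cy" (pixels), "R" (3x3) and "t" (3): a world point X has camera coordinates R X + t; the wrist camera has in their place "tool_from_camera" (4x4, takes a point from camera to tool coordinates, whose origin is the TCP and whose axes are the tool frame's). Camera axes: x right, y down, z forward; pixel columns grow to the right and rows downward; lengths in m; the calibration is good to about 2 mm. A picture is of the moment at which its call begins: read the wrist's pose just before it. camera_model takes no time and is no camera call.
- ctrl.close_job(): hands the job in, once; it reports no verdict.
Trained networks look in the newest picture that a camera, given by its name, has taken for a name from the list of things; names that differ only in an ending like _2 or _b are one class to them, and where a whole thing is asked for, a point or a joint stands for the part that bears it (a point fixed in the world has none). Each returns a list of dicts, best first, with "confidence" (0 to 1); they miss things now and then, are a little off and sometimes report something else, mostly with a low value. They report only what shows in the picture. A call takes as long as a camera call.
- ctrl.silhouettes(camera, thing): "region" (480x640 bool, what is visible of it) and "uv" ([column, row] in pixels, amid what is visible of it).
The state is a dict: "t": time; "joint_pos": joint angles; "qvel": joint speeds; "tau": joint torques, N m; "tool_pos": TCP position; "eef_rot": TCP orientation; "force": force on the tool from outside, world axes, zero at the start; "ft_torque": the same for the moment, N m; "grip_width": opening from 0.0 (shut) to 1.0 (fully open).
Only numpy, scipy, OpenCV 4.12 (cv2) and the standard library are available. Lean on these libraries where they do the work, as an engineer would, in place of code of your own. Each camera call takes 0.05 s, during which the arm holds its last target.

## Task

Two syrup-pump springs stand on the spring tester, and one of them has been fitted with a spring that is too weak. Press each one straight down until its cap is level with the top of the steel height post, and hold it there for about a second to read the force: first the one next to the dial, then the other; go no more than a few millimetres past the mark and do not overload the tester (25 N at most). Then stand the weak one upright in the steel tray, leave the good one seated on the tester, and leave everything else where it is.

Things in the scene. Friction and masses are not known exactly. Their poses are not given: they have to be found in the camera images.
- tester: spring tester, fixed: grey base 150 x 290 mm, 28 high; aluminium load plate 100 x 200 mm, top 44 mm above the counter, with two round seats (gives 0.1 mm per newton); steel height post; round dial. Origin on the counter under the middle of the plate; z up; y along the row of seats towards the dial (centre 130 mm along +y, 80 mm across, 56 high); post on the +x side
- seat_dial (a point): middle of the floor of the seat in the load plate that lies next to the dial: a round recess 51 mm across, 4 mm deep, that holds a unit's foot. Same axes as tester
- seat_far (a point): middle of the floor of the seat in the load plate that lies away from the dial: a round recess 51 mm across, 4 mm deep, that holds a unit's foot. Same axes as tester
- mark (a point): centre of the flat top of the steel height post, 16 mm across, dark band near its top, standing 66 mm to +x of the middle of the load plate, level with the gap between the seats. Its top, 103 mm above the counter, is the marked height: a cap pressed level with it has been come down 15 mm. Same axes as tester
- needle (a joint): the dial's needle, in rad: about 0.16 rad per newton of load on the plate, growing clockwise seen from above, near 0 with the two units standing unpressed; six ticks, one every 5 N
- spring_a_top (a point): top centre of the cap of a syrup-pump spring unit: grey foot 48 mm across, 24 high; bare steel coil, 26 high; grey cylindrical cap 34 across, 28 high; 78 mm in all when free, 0.14 to 0.29 kg. The cap slides down 24 mm at most against the spring and this point with it; it cannot come off, so grip and lift by the cap (grip centre 14 mm below this point). z up
- spring_b_top (a point): the same point of the other unit, which looks just alike. One unit is weak: at the marked height the good spring pushes back with about 16 N, the weak one with about 8 N (about 3 N and 1.4 N when the cap just starts to move). The weak unit, its spring being lighter, weighs about 0.16 kg, the good one about 0.26 kg; it may stand in either seat
- tray: shallow open steel tray, heavy, 150 (x) x 130 (y) x 28 mm high, walls and floor 4 to 5 mm thick, empty. Origin at the centre of its underside, z up
- mug: white ceramic mug, 80 mm across, 90 mm high, behind the tester; not to be moved; origin at its underside or middle
- spoon: steel spoon lying on the robot's side of the tester; not to be moved; origin at its underside or middle
- jar: small glass jar with a steel lid, 68 mm across, 90 mm high, beside the tray; not to be moved; origin at its underside or middle
- jug: steel milk beaker, 90 mm across, 110 mm high; not to be moved; origin at its underside or middle
- can: food can, 74 mm across, 110 mm high; not to be moved; origin at its underside or middle
- brush: small cleaning brush lying on the counter; not to be moved; origin at its underside or middle

How it is judged:
By the outcome, as a careful person would: the job done as asked, in the order asked, and still so for the second after the job is handed in, with the robot touching nothing.
It also fails if it takes over 61 s, if anything falls off the work surface, if the arm or the gripper's body presses on something with over 40 N, if the wrist force passes 120 N, or if a joint passes its speed limit or range.

## Working session

There is one attempt and no reset: what is moved stays moved. The work goes in short steps, Python scripts to look and compute and a tool call to move; the robot and the scene stay as the last step left them, time stands still between calls to the robot, and variables do not carry over. Pictures are saved under pics/ and viewed, and the job is handed in when it is done.

Besides the shell and the picture viewer there is one more tool, called by a JSON object that holds its "name" and its "arguments", one argument or row to a line. apply_moves: Moves the arm, as the interface text tells. Its arguments: {"type":"object","properties":{"targets":{"type":"array","items":{"type":"number"}},"claw":{"type":"number"},"squeeze":{"type":"number"}},"required":["targets"]}

```bash
mkdir -p pics; ls; python3 - <<'E'
from workcell import ctrl
import cv2,numpy as np
np.set_printoptions(precision=4,suppress=True)
o=ctrl.get_obs();print(o)
for n in ["scene","side","wrist"]:
    im=ctrl.capture(n);cv2.imwrite(f"pics/{n}0.png",im[:,:,::-1]);print(n,ctrl.camera_model(n))
print(ctrl.grasp_offset)
E
```

```text
pics
{'t': 0.0, 'joint_pos': array([ 1.1607,  0.0528,  1.4017,  0.    ,  1.6886, -0.0703]), 'qvel': array([ 0.0008, -0.0001, -0.0018,  0.0003,  0.0021,  0.0005]), 'tau': array([  0.0003, -38.1672, -36.0178,  -0.    ,   0.0062,   0.    ]), 'tool_pos': array([0.1748, 0.4947, 0.2305]), 'eef_rot': array([[ 0.9428, -0.0006,  0.3333],
       [-0.3333, -0.0013,  0.9428],
       [-0.0001, -1.    , -0.0015]]), 'force': array([ 0.4626, -0.9606,  0.4801]), 'ft_torque': array([ 0.0489, -0.0101, -0.0152]), 'grip_width': 1.002936466176993}
scene {'fx': 456.5917699107802, 'fy': 456.5917699107802, 'cx': 320.0178978974504, 'cy': 242.58510130457123, 'R': array([[-0.0658,  0.9978, -0.005 ],
       [ 0.5919,  0.0351, -0.8053],
       [-0.8034, -0.056 , -0.5929]]), 't': array([ 0.0003, -0.281 ,  1.7458])}
side {'fx': 527.7487873266205, 'fy': 527.7487873266205, 'cx': 310.9957870912891, 'cy': 238.75343783042916, 'R': array([[-0.9933, -0.1153, -0.0128],
       [-0.0805,  0.7646, -0.6395],
       [ 0.0835, -0.6342, -0.7687]]), 't': array([0.605 , 0.0855, 1.2858])}
wrist {'fx': 397.93480955012393, 'fy': 397.93480955012393, 'cx': 322.71268035647347, 'cy': 233.28244484020402, 'tool_from_camera': array([[-0.0012,  0.9616,  0.2746, -0.069 ],
       [-0.0004, -0.2746,  0.9616, -0.1426],
       [ 1.    ,  0.0011,  0.0007,  0.0003],
       [ 0.    ,  0.    ,  0.    ,  1.    ]])}
0.0187
```

View pics/scene0.png

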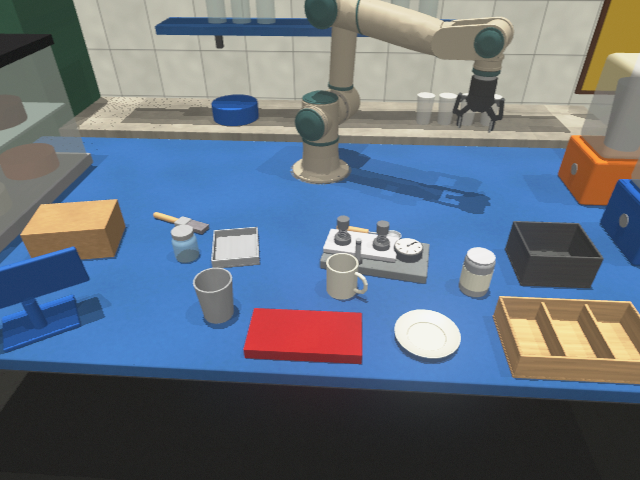

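View pics/side0.png

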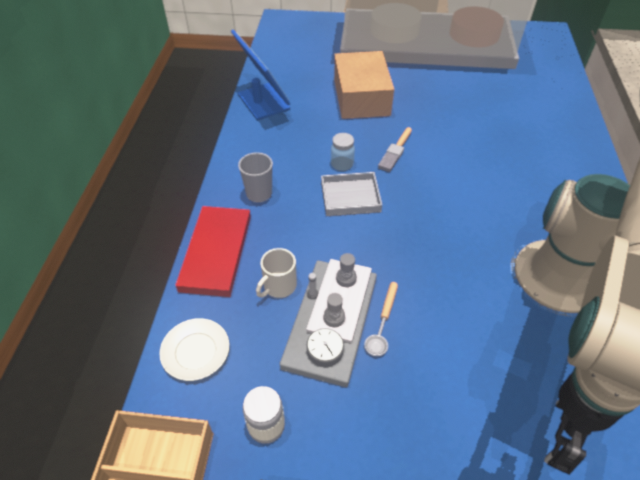

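View pics/wrist0.png

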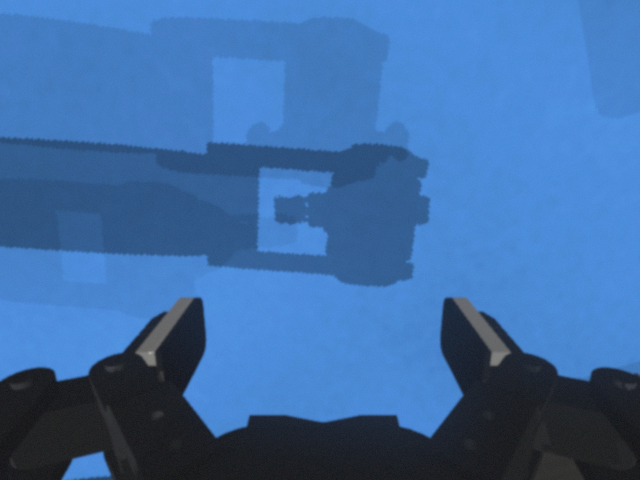

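The scene and side views show the tester with two units (scene: caps at about (343,220) and (383,226), dial at (408,248)). The empty tray is at (236,246), the mug at (342,277), and the spoon is on the robot's side.

```bash
cat > h.py <<'E'
from workcell import ctrl
import cv2,numpy as np
np.set_printoptions(precision=4,suppress=True)
def ray(cam,uv,o=None):
    m=ctrl.camera_model(cam)
    d=np.array([(uv[0]-m['cx'])/m['fx'],(uv[1]-m['cy'])/m['fy'],1.])
    if 'R' in m:
        return -m['R'].T@m['t'], m['R'].T@d
    T=m['tool_from_camera'];R=o['eef_rot'];p=o['tool_pos']
    return p+R@T[:3,3], R@(T[:3,:3]@d)
def atz(cam,uv,z,o=None):
    c,d=ray(cam,uv,o); return c+d*(z-c[2])/d[2]
def proj(cam,X,o=None):
    m=ctrl.camera_model(cam);X=np.asarray(X,float)
    if 'R' in m: c=m['R']@X+m['t']
    else:
        T=m['tool_from_camera'];c=T[:3,:3].T@(o['eef_rot'].T@(X-o['tool_pos'])-T[:3,3])
    return np.array([m['fx']*c[0]/c[2]+m['cx'],m['fy']*c[1]/c[2]+m['cy']])
def tri(obs):
    A=np.zeros((3,3));b=np.zeros(3)
    for c,d in obs:
        d=d/np.linalg.norm(d);P=np.eye(3)-np.outer(d,d);A+=P;b+=P@c
    return np.linalg.solve(A,b)
def save(n,im): cv2.imwrite(f"pics/{n}.png",im[:,:,::-1])
E
python3 - <<'E'
from h import *
for cam in ["scene","side"]:
    for th in ["spring_a_top","tester","tray","needle","spoon","jar","mug"]:
        for r in ctrl.silhouettes(cam,th)[:3]:
            ys,xs=np.where(r['region'])
            print(cam,th,round(r['confidence'],2),np.array(r['uv']).round(1),xs.min(),xs.max(),ys.min(),ys.max(),len(xs),'mean',xs.mean().round(1),ys.mean().round(1))
            np.save(f"pics/{cam}_{th}_{int(xs.mean())}.npy",r['region'])
print(ctrl.get_obs()['t'])
E
```

```text
scene spring_a_top 0.72 [365.1 232.3] 350 400 227 236 126 mean 375.1 231.2
scene spring_a_top 0.58 [343.8 277.8] 326 367 253 299 1473 mean 343.5 276.1
scene spring_a_top 0.54 [340.6 222.8] 337 349 215 230 177 mean 343.2 222.6
scene tester 0.57 [387.8 253.4] 320 430 229 282 3493 mean 382.5 255.9
scene tray 0.69 [236.  248.4] 212 260 226 268 1825 mean 235.6 247.5
scene tray 0.36 [215.2 295.8] 195 233 268 323 1746 mean 215.5 294.1
scene tray 0.34 [187.9 220.6] 154 208 212 233 455 mean 184.1 221.8
scene spoon 0.72 [366.2 229.2] 349 400 226 236 197 mean 373.0 231.1
scene jar 0.96 [183.3 243. ] 172 199 225 262 816 mean 184.9 243.0
scene mug 0.8 [340.8 277.3] 326 367 253 300 1481 mean 343.9 276.5
side spring_a_top 0.53 [348.  263.9] 340 353 253 270 215 mean 346.5 261.7
side tester 0.62 [325.3 328.9] 278 375 259 386 7111 mean 327.6 326.0
side needle 0.53 [341.5 151.3] 330 353 133 170 786 mean 341.6 151.3
side spoon 0.93 [378.5 332.2] 363 396 282 355 805 mean 381.2 324.1
side jar 0.55 [340.8 153.5] 330 353 133 169 787 mean 341.6 151.3
side jar 0.35 [277.  273.8] 256 295 248 296 1517 mean 277.3 272.7
side mug 0.64 [276.4 274.4] 256 295 248 297 1599 mean 276.9 273.2
0.85
```

```bash
python3 -c "
import cv2
a=cv2.imread('pics/scene0.png')[200:290,300:440];cv2.imwrite('pics/sc_z.png',cv2.resize(a,None,fx=5.5,fy=5.5,interpolation=2))
a=cv2.imread('pics/side0.png')[240:390,270:410];cv2.imwrite('pics/si_z.png',cv2.resize(a,None,fx=4,fy=4,interpolation=2))
"
```

```text
(no output)
```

View pics/sc_z.png

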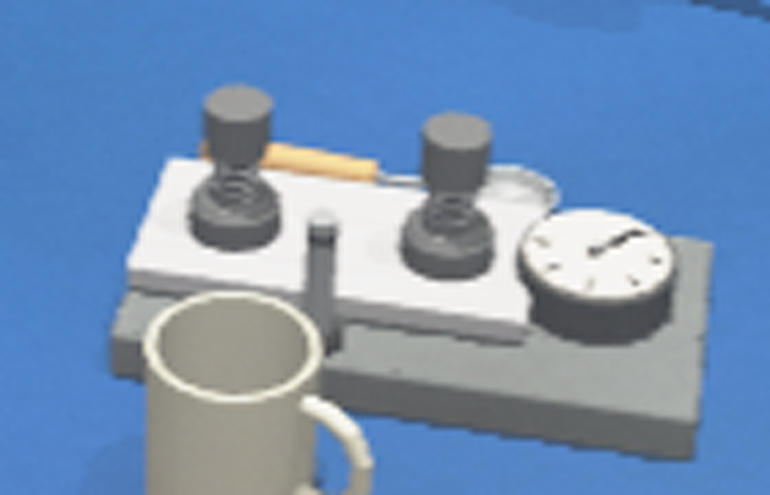

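View pics/si_z.png

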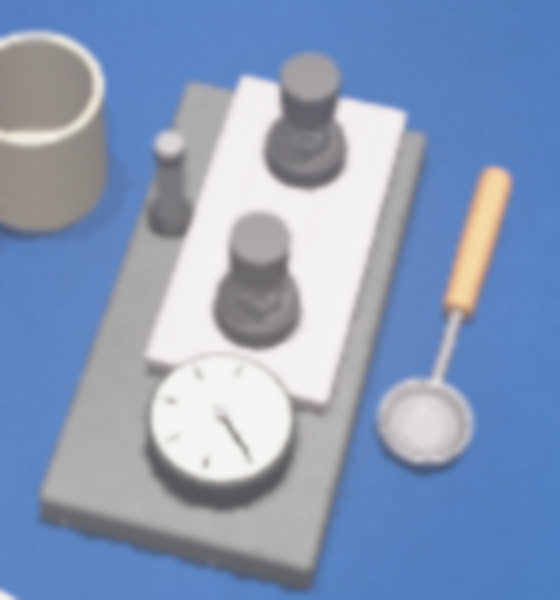

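```bash
python3 - <<'E'
from h import *
P={'far':((343.3,218.7),(347.5,258.3),.118),'near':((383.1,224),(335,298.5),.118),'dial':((408.5,245.6),(325.5,343.8),.084),'post':((358.5,239.6),(312.5,276.3),.103)}
for k,(a,b,z) in P.items():
    print(k,tri([ray('scene',a),ray('side',b)]),atz('scene',a,z),atz('side',b,z))
E
```

```text
far [0.5147 0.0978 0.1162] [0.5187 0.0985 0.118 ] [0.5144 0.098  0.118 ]
near [0.5333 0.2062 0.1152] [0.5384 0.2063 0.118 ] [0.5328 0.2071 0.118 ]
dial [0.5453 0.2805 0.0539] [0.5863 0.2737 0.084 ] [0.5438 0.2965 0.084 ]
post [0.588  0.1412 0.0989] [0.5933 0.1407 0.103 ] [0.5877 0.1445 0.103 ]
```

{"name": "apply_moves", "arguments": {
  "targets": [45,0,-15,0,0,0,92,5,-32,0,0,0,138,10,-48,0,0,0,184,15,-65,0,0,0,230,20,-81,0,0,0,276,20,-97,0,0,0,322,20,-113,0,0,0,350,20,-123,0,0,0],
  "claw": -1
}}

```text
t: 1.65
tool_pos: [0.466, 0.26, 0.2112]
eef_rot: [[0.942, 0.0, 0.336], [-0.336, -0.0, 0.942], [0.0, -1.0, -0.0]]
force: [-0.1, 1.6, 0.1]
grip_width: 0.002
```

```bash
python3 - <<'E'
from h import *
o=ctrl.get_obs();save('w1',ctrl.capture('wrist'));print(o['t'],o['tool_pos'],o['eef_rot'],o['grip_width'],o['force'])
for r in ctrl.silhouettes('wrist','spring_a_top')[:3]:
    ys,xs=np.where(r['region']);print(r['confidence'],r['uv'],xs.min(),xs.max(),ys.min(),ys.max())
R=o['eef_rot']
print('to near',R.T@(np.array([.533,.206,.2])-o['tool_pos'])*1000)
for n,X in dict(far=[.515,.098,.118],near=[.533,.206,.118],post=[.588,.141,.103],dial=[.545,.2805,.056]).items(): print(n,proj('wrist',X,o))
E
```

```text
1.65 [0.466  0.26   0.2112] [[ 0.942   0.0003  0.3355]
 [-0.3355 -0.0003  0.942 ]
 [ 0.0004 -1.     -0.0002]] 0.0018463088870391577 [-0.1243  1.5609  0.0799]
to near [ 81.185   11.2554 -28.3513]
far [123.5349 376.0376]
near [279.729  351.4882]
post [228.2736 425.5483]
dial [378.3449 294.0663]
```

View pics/w1.png

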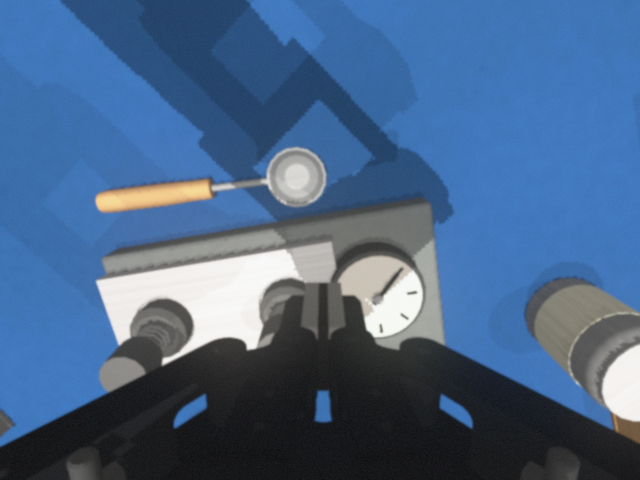

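The far cap top at (123,375) and dial centre at (378,297) match my predictions to within about 3 px. I'll move above the dial-side cap next.

{"name": "apply_moves", "arguments": {
  "targets": [35,0,-12,0,0,0,70,5,-25,0,0,0,81,25,-28,0,0,0,81,50,-28,0,0,0,81,70,-28,0,0,0,81,81,-28,0,0,0,81,81,-28,0,0,0]
}}

```text
t: 2.45
tool_pos: [0.5299, 0.2093, 0.1287]
eef_rot: [[0.943, -0.003, 0.333], [-0.333, -0.001, 0.943], [-0.003, -1.0, -0.002]]
force: [-1.0, 0.1, 0.3]
grip_width: 0.001
```

```bash
python3 - <<'E'
from h import *
o=ctrl.get_obs();a=ctrl.capture('side');b=ctrl.capture('scene');print(o['t'],o['tool_pos'],o['force'])
a=cv2.resize(a[230:370,270:400],None,fx=4,fy=4);b=cv2.resize(b[190:290,310:440],None,fx=4,fy=4)
save('s2a',a);save('s2b',b)
print('tip px',proj('side',o['tool_pos']),proj('scene',o['tool_pos']))
E
```

```text
2.45 [0.5299 0.2093 0.1287] [-1.0096  0.1141  0.3073]
tip px [336.4375 296.6588] [384.3566 218.9854]
```

View pics/s2a.png

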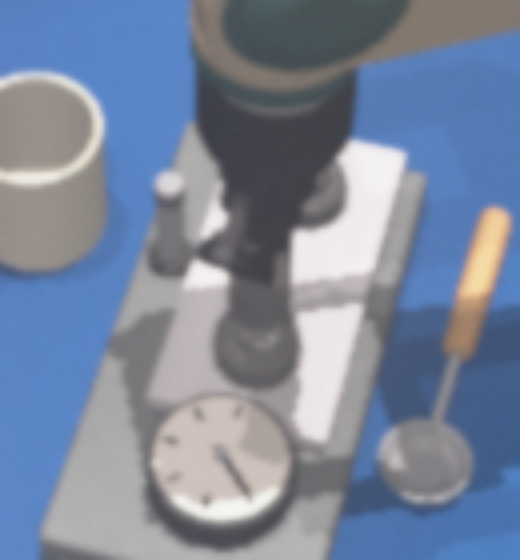

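View pics/s2b.png

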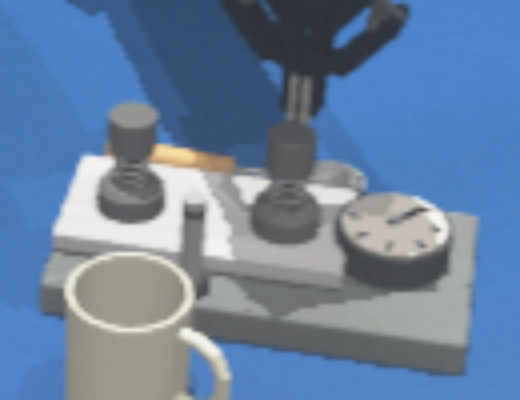

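{"name": "apply_moves", "arguments": {
  "targets": [0,0,0,0,0,0,0,0,0,0,0,0]
}}

```text
t: 2.75
tool_pos: [0.5315, 0.2093, 0.1316]
eef_rot: [[0.943, 0.002, 0.333], [-0.333, 0.001, 0.943], [0.002, -1.0, 0.001]]
force: [-0.3, -0.4, -0.7]
grip_width: -0.002
```

```bash
python3 - <<'E'
from h import *
o=ctrl.get_obs();print(o['t'],o['tool_pos'],o['force'],o['qvel'])
print(o['eef_rot'].T@(np.array([.533,.206,.118])-o['tool_pos'])*1000)
E
```

```text
2.75 [0.5315 0.2093 0.1316] [-0.2563 -0.383  -0.6645] [-0.0015  0.0025  0.007  -0.0003 -0.0003 -0.0003]
[ 2.5309 13.6204 -2.6232]
```

{"name": "apply_moves", "arguments": {
  "targets": [2.5,3,-2.5,0,0,0,2.5,6,-2.5,0,0,0,2.5,10,-2.5,0,0,0,2.5,10,-2.5,0,0,0,2.5,10,-2.5,0,0,0]
}}

```text
t: 3.25
tool_pos: [0.5324, 0.2058, 0.1201]
eef_rot: [[0.943, -0.0, 0.333], [-0.333, -0.0, 0.943], [-0.0, -1.0, -0.0]]
force: [-0.7, -0.5, 0.4]
grip_width: 0.001
```

```bash
cat >> h.py <<'E'
def avg(n=5):
    P=[];F=[]
    for i in range(n):
        im=ctrl.capture('side');o=ctrl.get_obs();P.append(o['tool_pos']);F.append(o['force'])
    P=np.array(P);F=np.array(F)
    print('t',o['t'],'pos',P.mean(0),'sd',P.std(0),'F',F.mean(0),'sd',F.std(0),'grip',o['grip_width']);return im,o,P.mean(0)
E
python3 - <<'E'
from h import *
im,o,p=avg(4);save('s3',cv2.resize(im[230:370,270:400],None,fx=4,fy=4))
E
```

```text
t 3.45 pos [0.5326 0.2059 0.1204] sd [0.     0.     0.0001] F [0.19   0.0782 0.0811] sd [0.6691 0.2116 0.6197] grip -0.0008147214662402056
```

View pics/s3.png

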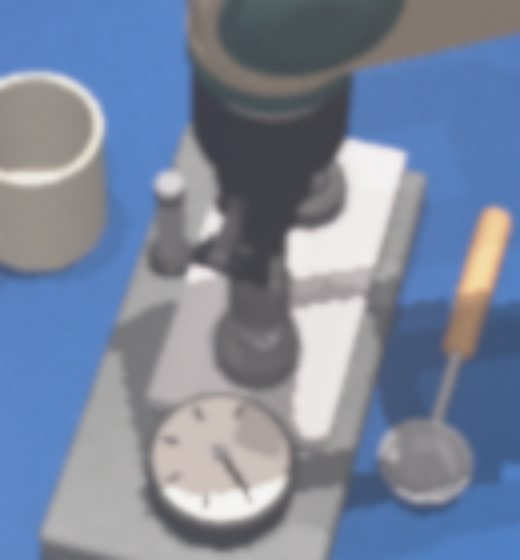

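{"name": "apply_moves", "arguments": {
  "targets": [0,2,0,0,0,0,0,4,0,0,0,0,0,6,0,0,0,0,0,8,0,0,0,0,0,10,0,0,0,0,0,10,0,0,0,0]
}}

```text
t: 4.05
tool_pos: [0.5327, 0.2059, 0.1105]
eef_rot: [[0.943, 0.001, 0.333], [-0.333, 0.0, 0.943], [0.0, -1.0, 0.001]]
force: [0.1, -0.1, 4.7]
grip_width: 0.0
```

```bash
python3 - <<'E'
from h import *
im,o,p=avg(3);save('s4',cv2.resize(im[230:370,270:400],None,fx=4,fy=4))
E
```

```text
t 4.2 pos [0.5327 0.2059 0.1106] sd [0. 0. 0.] F [-0.4782  0.2305  4.4036] sd [0.4601 0.2631 0.1207] grip -0.003075042703419595
```

View pics/s4.png

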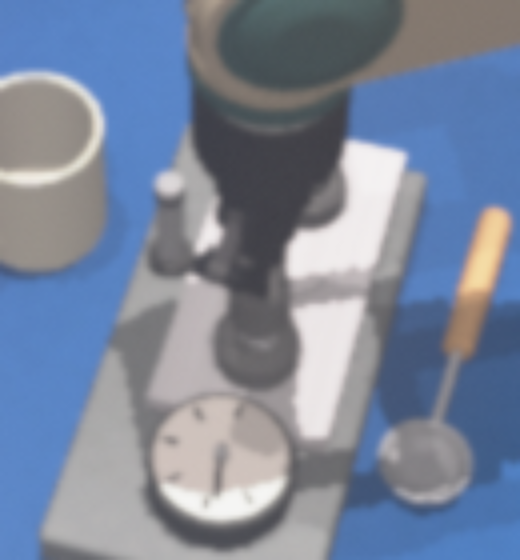

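The dial-side unit reads about 4.4 N at 7.4 mm, so it looks weak. I'll press on to the mark and hold.

{"name": "apply_moves", "arguments": {
  "targets": [0,2,0,0,0,0,0,4,0,0,0,0,0,6,0,0,0,0,0,7.5,0,0,0,0,0,7.9,0,0,0,0,0,7.9,0,0,0,0]
}}

```text
t: 4.8
tool_pos: [0.5328, 0.2059, 0.1029]
eef_rot: [[0.943, 0.001, 0.333], [-0.333, 0.0, 0.943], [0.001, -1.0, 0.001]]
force: [-1.1, -0.5, 7.6]
grip_width: 0.003
```

```bash
python3 - <<'E'
from h import *
im,o,p=avg(3);save('s5',cv2.resize(im[230:370,270:400],None,fx=4,fy=4))
E
```

```text
t 4.95 pos [0.5328 0.2059 0.103 ] sd [0. 0. 0.] F [-1.4049 -0.2319  7.2003] sd [0.2892 0.4506 0.3189] grip 0.0016010770001705203
```

View pics/s5.png

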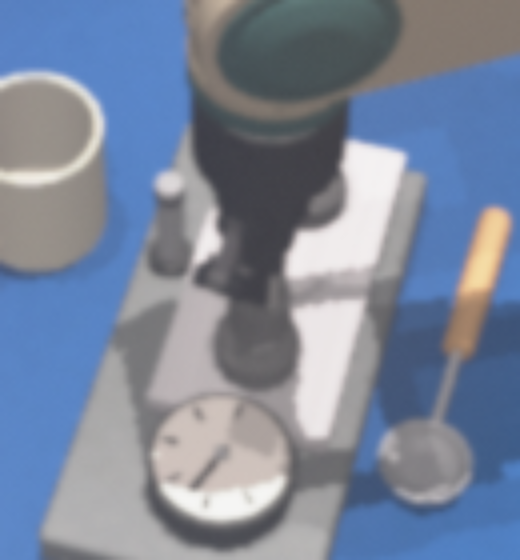

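{"name": "apply_moves", "arguments": {
  "targets": [0,0.6,0,0,0,0,0,0.6,0,0,0,0,0,0.6,0,0,0,0,0,0.6,0,0,0,0,0,0.6,0,0,0,0,0,0.6,0,0,0,0,0,0.6,0,0,0,0,0,0.6,0,0,0,0]
}}

```text
t: 5.75
tool_pos: [0.5328, 0.2059, 0.1025]
eef_rot: [[0.943, 0.001, 0.333], [-0.333, 0.0, 0.943], [0.001, -1.0, 0.001]]
force: [-1.5, 0.2, 7.6]
grip_width: 0.002
```

{"name": "apply_moves", "arguments": {
  "targets": [0,0,0,0,0,0,0,0,0,0,0,0,0,0,0,0,0,0,0,0,0,0,0,0,0,0,0,0,0,0]
}}

```text
t: 6.25
tool_pos: [0.5328, 0.2059, 0.1025]
eef_rot: [[0.943, 0.001, 0.333], [-0.333, 0.0, 0.943], [0.001, -1.0, 0.001]]
force: [-1.5, 0.5, 6.5]
grip_width: -0.001
```

```bash
python3 - <<'E'
from h import *
im,o,p=avg(4);save('s6',cv2.resize(im[230:370,270:400],None,fx=4,fy=4))
R=o['eef_rot'];print(R.T@(np.array([.515,.098,.13])-p)*1000)
E
```

```text
t 6.45 pos [0.5328 0.2059 0.1025] sd [0. 0. 0.] F [-1.3523 -0.0677  7.7022] sd [0.2356 0.4843 0.4808] grip 0.0010328250935065172
[  19.2445  -27.5838 -107.6457]
```

View pics/s6.png

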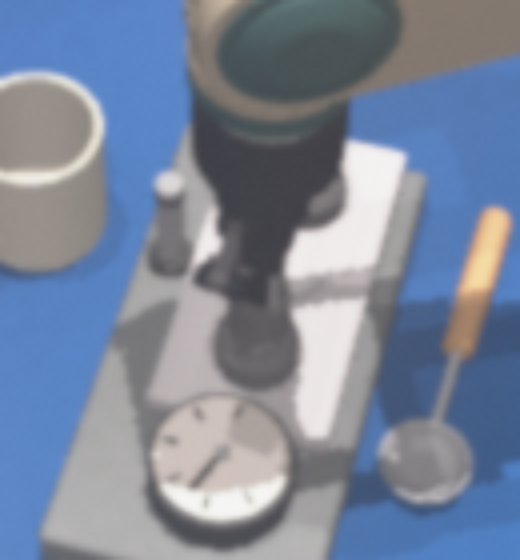

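The reading is about 7.7 N at z = 0.1025, held more than 1.5 s, so the dial-side unit is the weak one. Next I'll press the far unit.

{"name": "apply_moves", "arguments": {
  "targets": [0,-4,0,0,0,0,0,-10,0,0,0,0,0,-18,0,0,0,0,0,-30,0,0,0,0,6,-34,-35,0,0,0,13,-34,-75,0,0,0,19,-34,-107,0,0,0,19,-34,-107,0,0,0]
}}

```text
t: 7.25
tool_pos: [0.5141, 0.0954, 0.1359]
eef_rot: [[0.942, -0.001, 0.337], [-0.337, -0.001, 0.942], [-0.001, -1.0, -0.001]]
force: [-0.2, 0.1, -0.0]
grip_width: 0.003
```

```bash
python3 - <<'E'
from h import *
im,o,p=avg(3);save('s7',cv2.resize(im[210:370,270:410],None,fx=4,fy=4))
b=ctrl.capture('scene');save('s7b',cv2.resize(b[190:290,310:440],None,fx=4,fy=4))
R=o['eef_rot'];print(R.T@(np.array([.515,.098,.118])-p)*1000)
E
```

```text
t 7.4 pos [0.5146 0.098  0.1359] sd [0.0001 0.0007 0.    ] F [ 0.1896  0.6032 -0.1198] sd [0.4655 0.1254 0.2169] grip 0.002871956256315671
[ 0.3991 17.9321  0.1056]
```

View pics/s7.png

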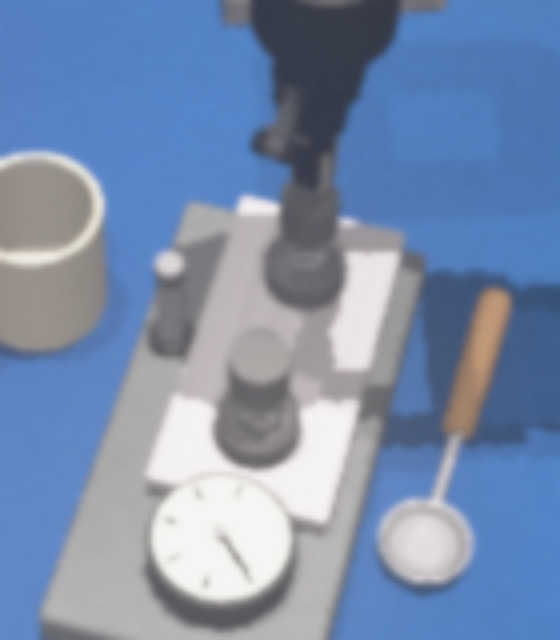

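View pics/s7b.png

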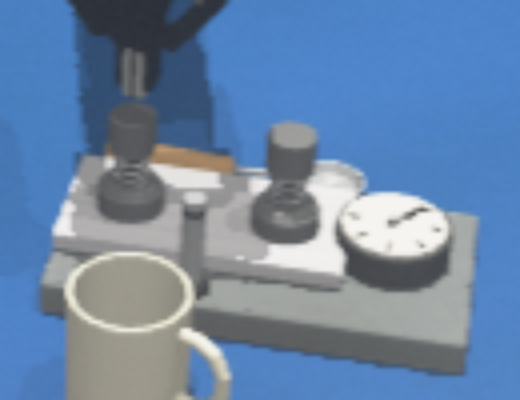

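{"name": "apply_moves", "arguments": {
  "targets": [0,12,0,0,0,0,0,18,0,0,0,0,0,21,0,0,0,0,0,24,0,0,0,0,0,27,0,0,0,0,0,30,0,0,0,0,0,30,0,0,0,0]
}}

```text
t: 8.15
tool_pos: [0.515, 0.0993, 0.1071]
eef_rot: [[0.943, 0.001, 0.333], [-0.333, 0.001, 0.943], [0.0, -1.0, 0.001]]
force: [-4.9, 1.5, 13.5]
grip_width: -0.003
```

```bash
python3 - <<'E'
from h import *
im,o,p=avg(3)
E
```

```text
t 8.3 pos [0.5151 0.0993 0.1075] sd [0.     0.     0.0001] F [-4.6857  0.8142 12.0321] sd [0.2203 0.168  0.5963] grip 0.0012746922908729388
```

{"name": "apply_moves", "arguments": {
  "targets": [-1,2,0,0,0,0,-1.5,4,0,0,0,0,-1.5,5.2,0,0,0,0,-1.5,5.2,0,0,0,0,-1.5,5.2,0,0,0,0,-1.5,5.2,0,0,0,0]
}}

```text
t: 8.9
tool_pos: [0.5146, 0.0994, 0.1034]
eef_rot: [[0.943, 0.004, 0.333], [-0.333, 0.0, 0.943], [0.004, -1.0, 0.002]]
force: [-3.8, -1.4, 14.6]
grip_width: 0.002
```

```bash
python3 - <<'E'
from h import *
im,o,p=avg(3);save('s8',cv2.resize(im[210:370,270:410],None,fx=4,fy=4))
E
```

```text
t 9.05 pos [0.5146 0.0994 0.1034] sd [0. 0. 0.] F [-3.7859 -0.5579 15.4433] sd [0.5229 0.3119 0.4486] grip -0.005178287047434206
```

View pics/s8.png

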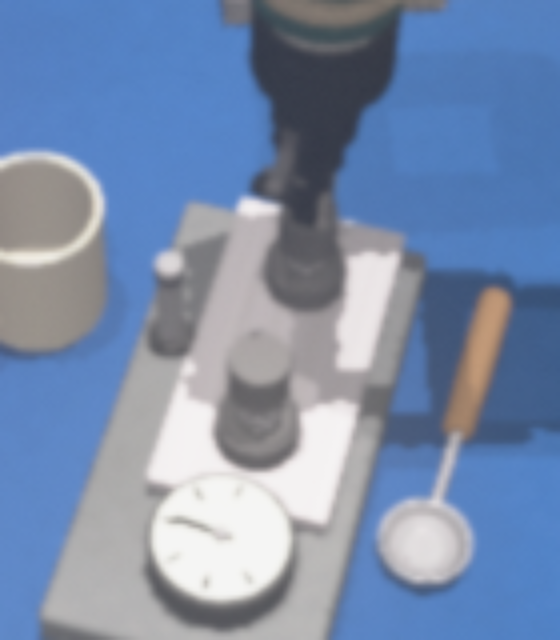

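Needle is at about three ticks (~15–16 N). I'll go down another half millimetre and hold.

{"name": "apply_moves", "arguments": {
  "targets": [0,0.6,0,0,0,0,0,0.6,0,0,0,0,0,0.6,0,0,0,0,0,0.6,0,0,0,0,0,0.6,0,0,0,0,0,0.6,0,0,0,0,0,0.6,0,0,0,0,0,0.6,0,0,0,0]
}}

```text
t: 9.85
tool_pos: [0.5146, 0.0994, 0.1029]
eef_rot: [[0.943, 0.004, 0.333], [-0.333, 0.0, 0.943], [0.004, -1.0, 0.002]]
force: [-3.2, -1.3, 16.1]
grip_width: -0.0
```

{"name": "apply_moves", "arguments": {
  "targets": [0,0,0,0,0,0,0,0,0,0,0,0,0,0,0,0,0,0,0,0,0,0,0,0,0,0,0,0,0,0]
}}

```text
t: 10.35
tool_pos: [0.5146, 0.0994, 0.1029]
eef_rot: [[0.943, 0.004, 0.333], [-0.333, 0.0, 0.943], [0.004, -1.0, 0.002]]
force: [-4.3, -0.8, 16.3]
grip_width: -0.002
```

```bash
python3 - <<'E'
from h import *
im,o,p=avg(3)
# tray from earlier silhouettes
import glob
for cam in ['scene']:
    f=[g for g in glob.glob('pics/scene_tray_235.npy')][0]
    m=np.load(f).astype(np.uint8);c,_=cv2.findContours(m,0,2);c=max(c,key=cv2.contourArea)
    print(cv2.approxPolyDP(c,3,True)[:,0].tolist())
E
python3 -c "
import cv2
a=cv2.imread('pics/scene0.png')[200:290,150:290];cv2.imwrite('pics/tr_sc.png',cv2.resize(a,None,fx=5.5,fy=5.5,interpolation=2))
a=cv2.imread('pics/side0.png')[120:230,300:420];cv2.imwrite('pics/tr_si.png',cv2.resize(a,None,fx=5,fy=5,interpolation=2))"
```

```text
t 10.5 pos [0.5146 0.0994 0.1029] sd [0. 0. 0.] F [-3.5649 -0.5171 15.859 ] sd [0.3136 0.2589 0.8425] grip 0.002251232350125454
[[257, 227], [214, 230], [212, 265], [227, 268], [259, 264]]
```

View pics/tr_sc.png

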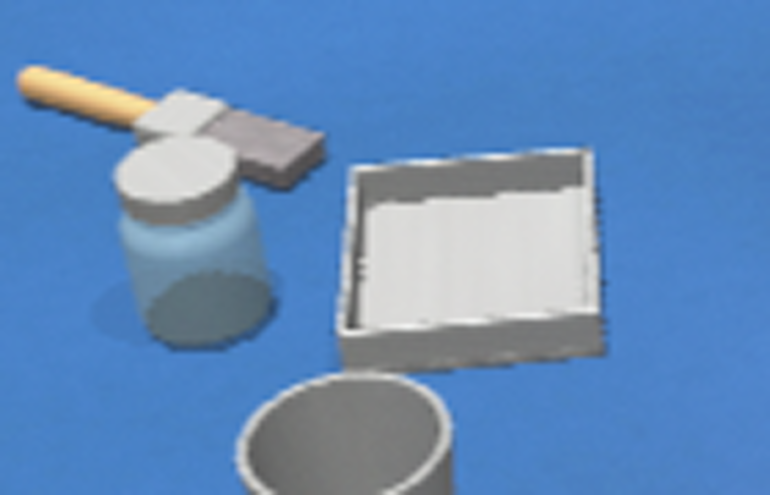

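View pics/tr_si.png

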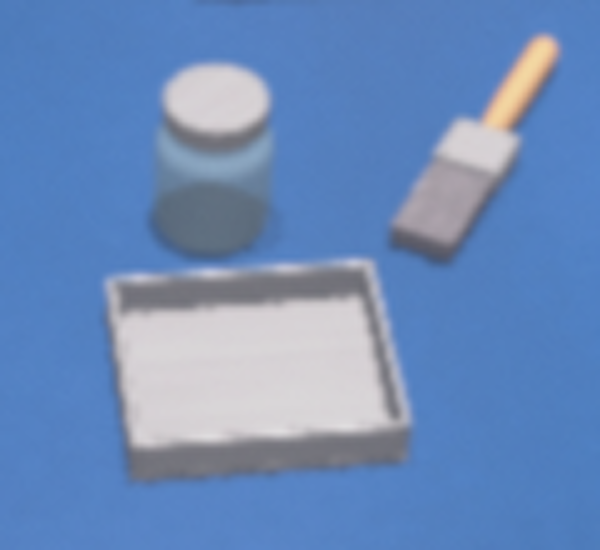

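```bash
python3 - <<'E'
from h import *
for cam,z,o,s in [('scene',[(350,168),(592,150),(602,310),(340,330)],(150,200),5.5),('side',[(107,282),(374,262),(408,428),(132,448)],(300,120),5)]:
    P=np.array([atz(cam,np.array(q)/s+o,.028) for q in z]);print(P,P.mean(0))
print('jar',tri([ray('scene',np.array((177,170))/5.5+(150,200)),ray('side',np.array((216,95))/5+(300,120))]))
E
```

```text
[[ 0.469  -0.2888  0.028 ]
 [ 0.4441 -0.16    0.028 ]
 [ 0.5851 -0.1299  0.028 ]
 [ 0.609  -0.2579  0.028 ]] [ 0.5268 -0.2092  0.028 ]
[[ 0.6088 -0.2523  0.028 ]
 [ 0.4612 -0.2837  0.028 ]
 [ 0.4384 -0.1573  0.028 ]
 [ 0.5827 -0.1278  0.028 ]] [ 0.5228 -0.2053  0.028 ]
jar [ 0.5573 -0.3468  0.0867]
```

{"name": "apply_moves", "arguments": {
  "targets": [0,-4,0,0,0,0,0,-10,0,0,0,0,0,-18,0,0,0,0,0,-40,0,0,0,0,-6,-55,35,0,0,0,-12,-55,72,0,0,0,-17,-55,107,0,0,0,-17,-55,107,0,0,0]
}}

```text
t: 11.3
tool_pos: [0.5326, 0.2092, 0.1541]
eef_rot: [[0.944, -0.001, 0.329], [-0.329, 0.001, 0.944], [-0.001, -1.0, 0.0]]
force: [-0.5, -0.3, 0.0]
grip_width: 0.0
```

{"name": "apply_moves", "arguments": {
  "targets": [0,0,0,0,0,0,0,0,0,0,0,0,0,0,0,0,0,0,0,0,0,0,0,0,0,0,0,0,0,0],
  "claw": 1
}}

```text
t: 11.8
tool_pos: [0.5331, 0.2051, 0.1551]
eef_rot: [[0.943, 0.0, 0.334], [-0.334, 0.0, 0.943], [0.0, -1.0, 0.0]]
force: [0.2, -0.2, -0.6]
grip_width: 0.847
```

```bash
python3 - <<'E'
from h import *
im,o,p=avg(3);w=ctrl.capture('wrist');save('w9',w);print(ctrl.grasp_offset)
save('s9',cv2.resize(im[210:370,270:410],None,fx=4,fy=4))
print(o['eef_rot'].T@(np.array([.533,.206,.118])-p)*1000)
for X in ([.533,.206,.118],[.515,.098,.118]): print(proj('wrist',X,o))
E
```

```text
t 11.95 pos [0.5331 0.2053 0.1551] sd [0.     0.0001 0.    ] F [-0.1882 -0.2278 -0.1606] sd [0.1918 0.3545 0.3413] grip 0.9975644639196849
0.0187
[-0.2795 37.1285  0.6151]
[322.7952 268.1242]
[104.7236 304.0533]
```

View pics/w9.png

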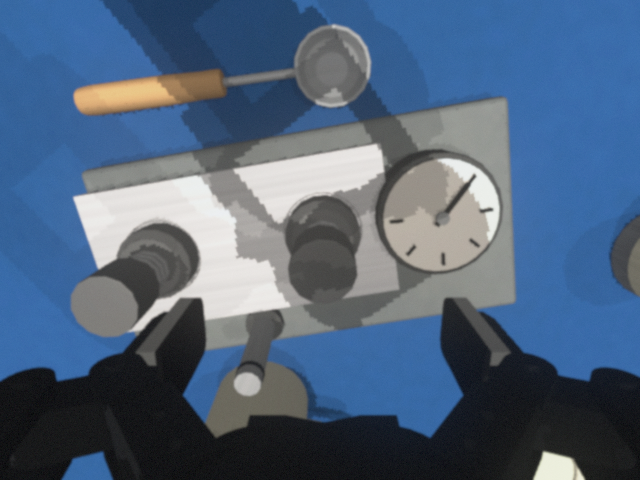

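View pics/s9.png

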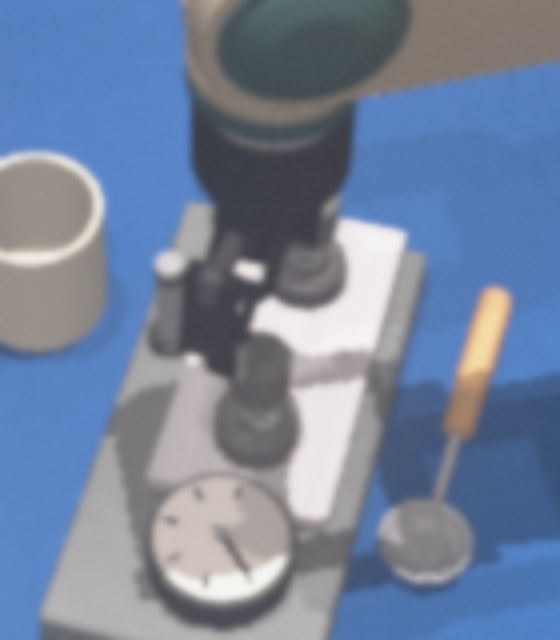

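The wrist view has the dial-side cap centred at about (322,272), against a prediction of (323,268). Alignment is good to within 2 mm, so I'll descend and grip.

{"name": "apply_moves", "arguments": {
  "targets": [1,20,0,0,0,0,1,40,0,0,0,0,1,55,0,0,0,0,1,65,0,0,0,0,1,70,0,0,0,0,1,70,0,0,0,0]
}}

```text
t: 12.6
tool_pos: [0.5338, 0.2053, 0.0847]
eef_rot: [[0.943, -0.001, 0.333], [-0.333, -0.0, 0.943], [-0.001, -1.0, -0.0]]
force: [-0.3, 0.1, 0.2]
grip_width: 0.997
```

```bash
python3 - <<'E'
from h import *
im,o,p=avg(2);w=ctrl.capture('wrist');save('w10',w)
E
```

```text
t 12.7 pos [0.5343 0.2054 0.0856] sd [0.0001 0.     0.0002] F [0.4216 0.5108 0.4017] sd [0.5574 0.31   0.2437] grip 1.0017722708255303
```

View pics/w10.png

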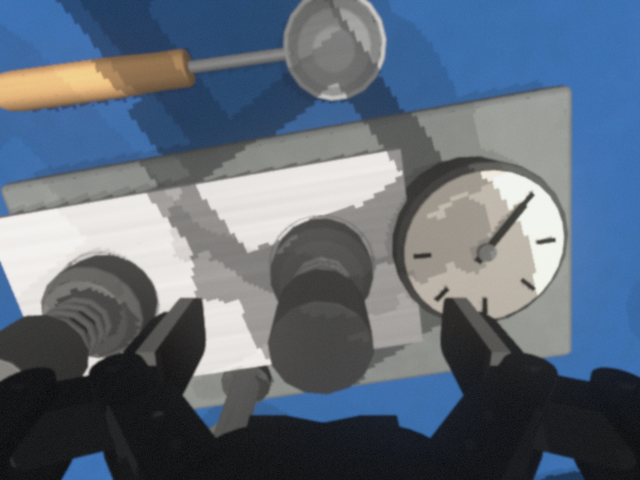

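{"name": "apply_moves", "arguments": {
  "targets": [0,0,0,0,0,0,0,0,0,0,0,0,0,0,0,0,0,0,0,0,0,0,0,0,0,0,0,0,0,0,0,0,0,0,0,0,0,0,0,0,0,0],
  "claw": -1,
  "squeeze": 35
}}

```text
t: 13.45
tool_pos: [0.534, 0.2053, 0.0851]
eef_rot: [[0.943, 0.0, 0.333], [-0.333, 0.0, 0.943], [0.0, -1.0, 0.0]]
force: [0.1, -0.3, 1.0]
grip_width: 0.388
```

```bash
python3 - <<'E'
from h import *
im,o,p=avg(2);w=ctrl.capture('wrist');save('w11',w)
E
```

```text
t 13.55 pos [0.534  0.2053 0.0851] sd [0. 0. 0.] F [-0.1762 -0.9776  0.9926] sd [0.1565 0.0801 0.3444] grip 0.3863395348215516
```

View pics/w11.png

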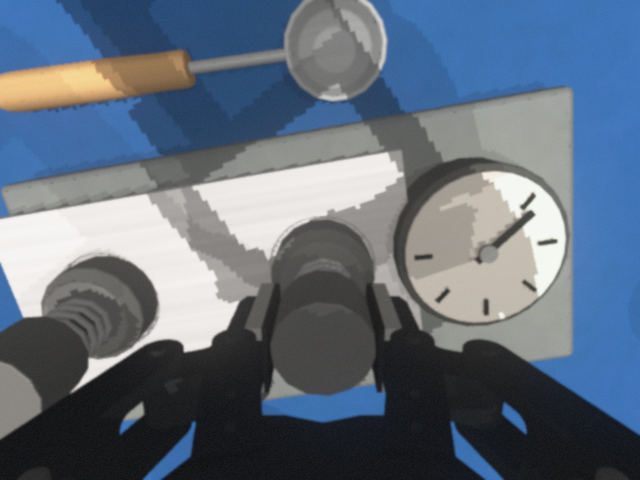

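{"name": "apply_moves", "arguments": {
  "targets": [0,-3,0,0,0,0,0,-7,0,0,0,0,0,-12,0,0,0,0,0,-20,0,0,0,0,0,-40,0,0,0,0,0,-70,0,0,0,0,0,-100,0,0,0,0,0,-125,0,0,0,0]
}}

```text
t: 14.4
tool_pos: [0.5341, 0.2054, 0.2126]
eef_rot: [[0.943, 0.002, 0.333], [-0.333, 0.001, 0.943], [0.002, -1.0, 0.001]]
force: [-0.5, 0.3, -1.2]
grip_width: 0.391
```

```bash
python3 - <<'E'
from h import *
im,o,p=avg(2);w=ctrl.capture('wrist');save('w12',w);save('s12',im)
print(o['eef_rot'].T@(np.array([.524,-.206,.21])-p)*1000)
E
```

```text
t 14.5 pos [0.5355 0.2058 0.2163] sd [0.     0.     0.0011] F [0.0267 0.0349 0.8627] sd [0.2863 0.0599 1.6054] grip 0.389113810062348
[ 126.3864    5.1565 -392.1449]
```

View pics/w12.png

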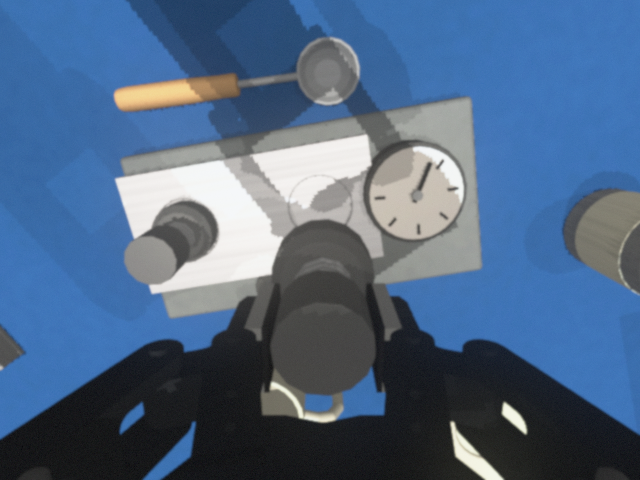

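View pics/s12.png

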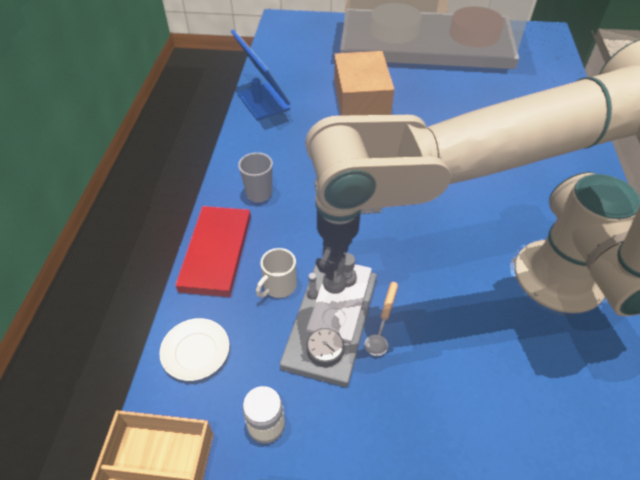

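The wrist view shows the unit held upright at (323,310) and the empty dial seat at (320,205). The far unit is still seated at (165,245). I'll carry the weak unit to the tray.

{"name": "apply_moves", "arguments": {
  "targets": [5,0,-15,0,0,0,15,0,-45,0,0,0,26,0,-80,0,0,0,37,0,-115,0,0,0,49,0,-152,0,0,0,61,0,-190,0,0,0,73,0,-228,0,0,0,85,0,-265,0,0,0]
}}

```text
t: 15.35
tool_pos: [0.5243, -0.0751, 0.208]
eef_rot: [[0.943, -0.003, 0.334], [-0.334, 0.0, 0.943], [-0.003, -1.0, -0.001]]
force: [0.7, -0.7, -1.4]
grip_width: 0.382
```

{"name": "apply_moves", "arguments": {
  "targets": [11,0,-35,0,0,0,22,0,-70,0,0,0,32,0,-100,0,0,0,39,0,-120,0,0,0,41,0,-127,0,0,0,41,0,-127,0,0,0,41,0,-127,0,0,0]
}}

```text
t: 16.05
tool_pos: [0.5218, -0.2055, 0.2093]
eef_rot: [[0.943, -0.001, 0.333], [-0.333, 0.001, 0.943], [-0.001, -1.0, 0.001]]
force: [-0.6, 0.4, -2.3]
grip_width: 0.389
```

```bash
python3 - <<'E'
from h import *
im,o,p=avg(3);w=ctrl.capture('wrist');save('w13',w);save('s13',im);save('c13',ctrl.capture('scene'))
print(o['eef_rot'].T@(np.array([.524,-.206,.06])-p)*1000, o['eef_rot'])
E
```

```text
t 16.2 pos [ 0.5221 -0.2052  0.2098] sd [0.0001 0.     0.0001] F [-0.0043  0.2927 -1.7426] sd [0.213  0.203  0.9145] grip 0.3860342950018804
[  2.0701 149.7628  -0.1365] [[ 0.9433  0.      0.3319]
 [-0.3319  0.0003  0.9433]
 [-0.0001 -1.      0.0003]]
```

View pics/w13.png

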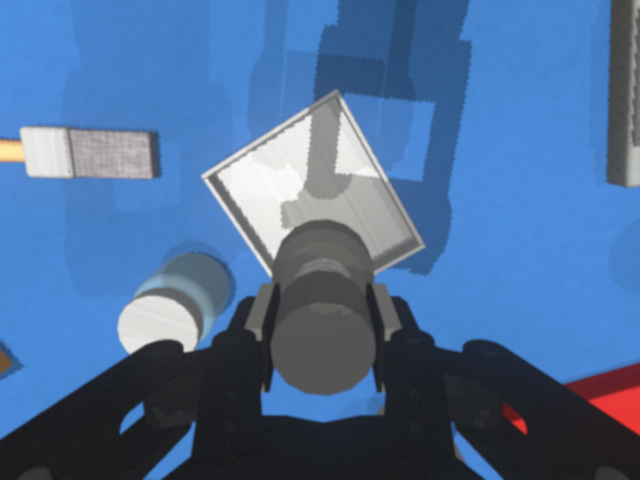

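View pics/s13.png

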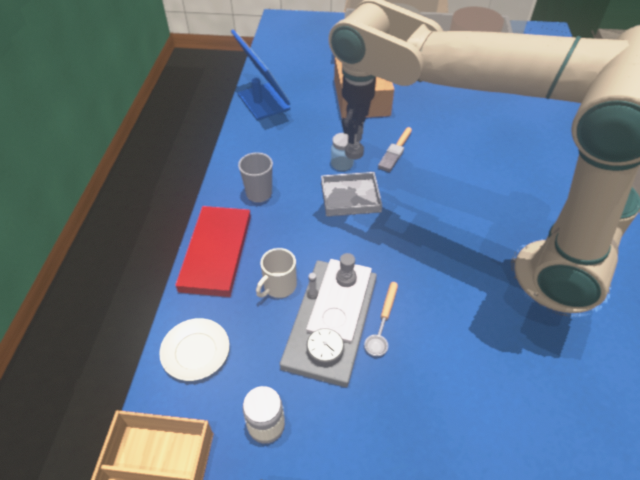

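View pics/c13.png

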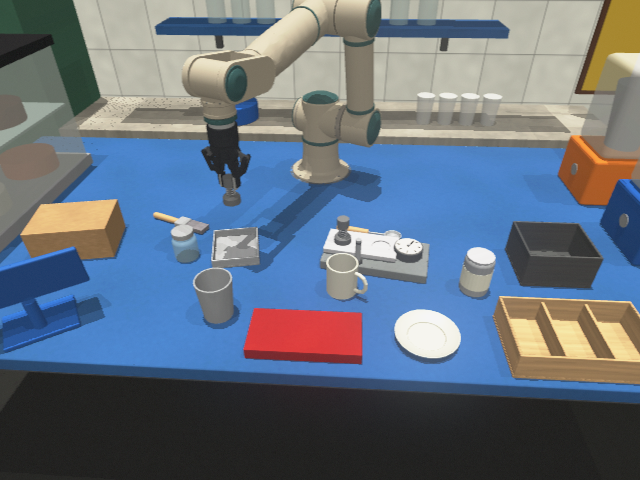

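```bash
python3 - <<'E'
from h import *
o=ctrl.get_obs()
P=[atz('wrist',q,.028,o) for q in ((337,91),(203,178),(424,246))]
print(np.array(P)); print('centre',(P[1]+P[2])/2)
E
```

```text
[[ 0.441  -0.1647  0.028 ]
 [ 0.4682 -0.2894  0.028 ]
 [ 0.5842 -0.1347  0.028 ]]
centre [ 0.5262 -0.2121  0.028 ]
```

{"name": "apply_moves", "arguments": {
  "targets": [4,30,-3,0,0,0,4,65,-3,0,0,0,4,100,-3,0,0,0,4,125,-3,0,0,0,4,140,-3,0,0,0,4,150,-3,0,0,0,4,153,-3,0,0,0,4,153,-3,0,0,0]
}}

```text
t: 17.1
tool_pos: [0.5254, -0.2106, 0.0578]
eef_rot: [[0.943, 0.001, 0.333], [-0.333, -0.0, 0.943], [0.001, -1.0, -0.0]]
force: [0.5, 0.2, -0.3]
grip_width: 0.388
```

```bash
python3 - <<'E'
from h import *
im,o,p=avg(3);w=ctrl.capture('wrist');save('w14',w)
E
```

```text
t 17.25 pos [ 0.5256 -0.2108  0.0584] sd [0.     0.     0.0001] F [-0.0476  0.1181 -1.6961] sd [0.1145 0.1289 0.382 ] grip 0.3879578917535676
```

View pics/w14.png

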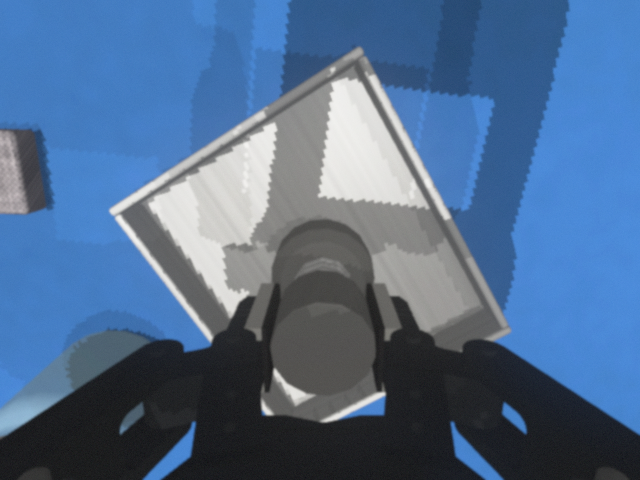

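{"name": "apply_moves", "arguments": {
  "targets": [0,3,0,0,0,0,0,5,0,0,0,0,0,7,0,0,0,0,0,8,0,0,0,0,0,8.5,0,0,0,0,0,8.5,0,0,0,0]
}}

```text
t: 17.9
tool_pos: [0.5249, -0.2105, 0.0487]
eef_rot: [[0.943, 0.0, 0.333], [-0.333, -0.0, 0.943], [0.0, -1.0, 0.0]]
force: [-1.7, -0.6, 1.3]
grip_width: 0.387
```

```bash
python3 - <<'E'
from h import *
im,o,p=avg(4)
E
```

```text
t 18.1 pos [ 0.5249 -0.2105  0.0487] sd [0. 0. 0.] F [-0.8887 -0.1228  1.8134] sd [0.2153 0.4763 0.2539] grip 0.39003391523140996
```

Wrist force swung from −1.7 N to +1.8 N, so the foot is on the tray floor. Releasing.

{"name": "apply_moves", "arguments": {
  "targets": [0,-0.5,0,0,0,0,0,-0.5,0,0,0,0,0,-0.5,0,0,0,0,0,-0.5,0,0,0,0,0,-0.5,0,0,0,0,0,-0.5,0,0,0,0,0,-0.5,0,0,0,0],
  "claw": 0.8
}}

```text
t: 18.8
tool_pos: [0.5249, -0.2104, 0.049]
eef_rot: [[0.943, 0.0, 0.333], [-0.333, 0.0, 0.943], [-0.0, -1.0, 0.0]]
force: [0.3, -0.9, 0.1]
grip_width: 0.897
```

```bash
python3 - <<'E'
from h import *
im,o,p=avg(2);w=ctrl.capture('wrist');save('w15',w)
E
```

```text
t 18.9 pos [ 0.5249 -0.2104  0.049 ] sd [0. 0. 0.] F [-0.3453 -0.1022  0.3611] sd [0.5393 0.2837 0.0151] grip 0.9015652982140657
```

View pics/w15.png

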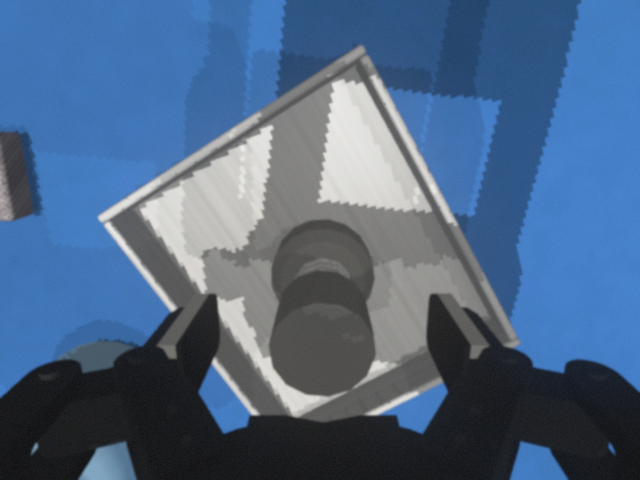

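The unit stands clear of both fingers at (323,310). Retracting upward.

{"name": "apply_moves", "arguments": {
  "targets": [0,-10,0,0,0,0,0,-30,0,0,0,0,0,-60,0,0,0,0,0,-95,0,0,0,0,0,-130,0,0,0,0,-30,-150,0,0,0,0,-65,-155,0,0,0,0,-80,-155,0,0,0,0]
}}

```text
t: 19.75
tool_pos: [0.4483, -0.1834, 0.2064]
eef_rot: [[0.943, 0.003, 0.333], [-0.333, -0.001, 0.943], [0.003, -1.0, -0.0]]
force: [-0.5, -0.1, -0.3]
grip_width: 0.899
```

```bash
python3 - <<'E'
from h import *
im,o,p=avg(3);c=ctrl.capture('scene');w=ctrl.capture('wrist');save('w16',w);save('s16',im);save('c16',c)
save('s16z',cv2.resize(im[120:380,260:420],None,fx=2.3,fy=2.3)); save('c16z',cv2.resize(c[190:290,180:440],None,fx=3,fy=3))
E
```

```text
t 19.9 pos [ 0.4485 -0.1834  0.2055] sd [0.0008 0.0003 0.0003] F [ 0.2853  0.1836 -0.1067] sd [0.9198 0.4712 0.2842] grip 0.903864738894596
```

View pics/s16z.png

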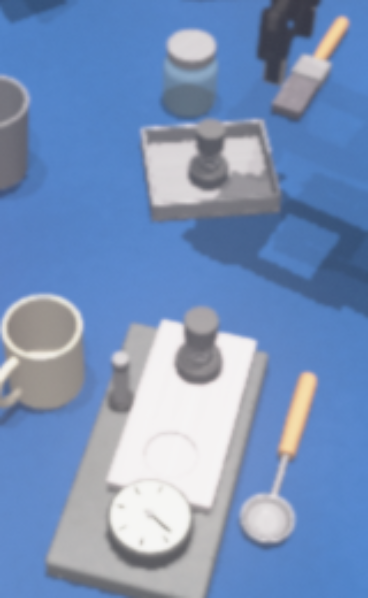

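View pics/c16z.png

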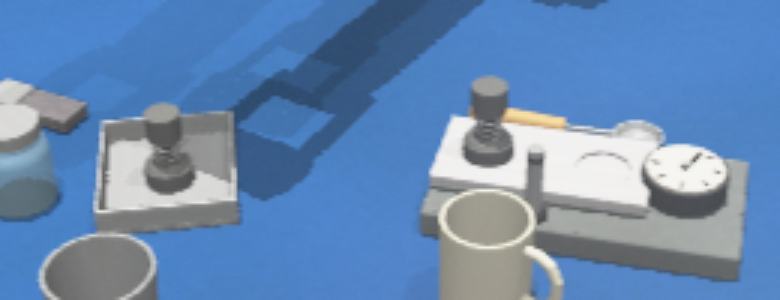

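View pics/s16.png

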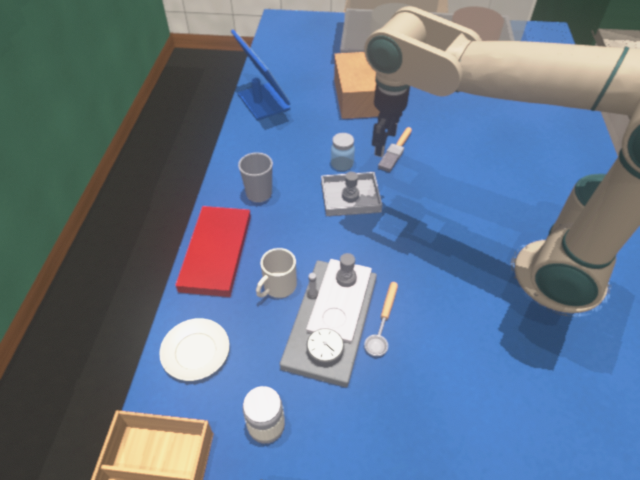

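The weak unit stands upright in the middle of the tray (side (351,188)). The good unit is at its starting pixel (347,258) with its cap back up, and everything else is unmoved. Handing in.

```bash
python3 - <<'E'
from h import *
print(ctrl.get_obs()['qvel'],ctrl.close_job())
E
```

```text
the job is handed in; nothing more can be done
[ 0.0004  0.0167 -0.005  -0.0012 -0.0003 -0.0016] None
```

The job is done and handed in at about 20 s of the 61 s allowed. The weak unit was the one next to the dial, and it now stands upright in the steel tray.

| Unit | Fingertip height at the mark (post 103 mm) | Force at the wrist | Held there |
|---|---|---|---|
| Next to the dial (weak) | 102.5 mm | about 7.7 N | over 1.5 s |
| Far seat (good) | 102.9 mm | about 15.9 N | over 1.5 s |

- **Order and load:** I pressed the dial-side unit first, then the far one. The wrist readings stayed below about 17 N, under the 25 N limit. The dial needle agreed by eye: about 7.6 N for the weak unit and near the third tick (15 N) for the good one.
- **Transfer:** I gripped the weak unit by its cap, lifted it out and set it near the middle of the tray. The wrist force changed sign as it touched down, and then I released it.
- **Last pictures:** The weak unit stands in the tray and the good unit is at the same image position as at the start. No other object appears to have moved, and the gripper is clear of everything.
- **Discrepancies:** While pressing the good spring there was a sideways force of about 4 N at the wrist, because the fingertips dragged a little on the cap. The unit did not visibly shift. Some of the networks' detections were wrong (for example, the mug and spoon were reported as spring units), so I picked the positions from the pictures and checked them in two or three views.

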